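# Lay out the red amber necklace in its presentation tray

### The arm

A 6-joint arm with a two-finger parallel gripper is mounted at the origin on the work surface. World frame = base frame: x ahead of the robot, y to its left, z up, the work surface at z = 0. Lengths are in m, angles in degrees, forces in N, time in s.
With the tool pointing down it reaches from about 0.375 to 0.825 m from the base axis. Payload 5.5 kg.
Tool frame: the origin (TCP) lies on the centre line of the jaws, within the pads' length; the fingertips stand 22 mm ahead of it and the grasp point (between the pads) lies 3 mm ahead of it; z points along the fingers, y is the direction in which the jaws open and shut (so a half turn about z gives the same grasp; the last joint's range is limited). The gripper opens to 85 mm and grips with 20 to 120 N. Pads are 22 mm wide; open, the fingers measure 114 mm over their backs; the gripper's body (76 mm by 85 mm) begins 54 mm behind the grasp point. The pads swing forward as they close: fully open they stand 13 mm farther back than shut.
Start: joints at [-67.953, 17.962, -2.699, 69.339, 0, 90], TCP at [0.225, -0.556, 0.253] pointing down, gripper open.
Joint ranges: [-152.73, 152.73], [-39.44, 99.34], [-58.76, 71.6], [-118.89, 123.64], [-81.53, 83.1], [-180, 180]. Speed limits (degrees/s): [136.94, 136.94, 172.46, 180, 180, 180].

### API

Orientations are given as a 3x3 rotation matrix whose columns are the frame's x, y, z axes.
In Python, from bench import ctrl gives the robot as it stands. The module is installed in compiled form; this text tells all that it offers. Calls block until the motion is done:
- ctrl.reach(position, orientation): joint-space move of the TCP to a pose.
- ctrl.servo_line(position, rotation=None, velocity=0.15): straight line of the TCP; rotation=None keeps the orientation; velocity is the mean speed in m/s.
- ctrl.move_j(angles): joint-space move.
- ctrl.gripper_open() and ctrl.close(strength=None): open the fingers fully, or close them until they stop; strength is the grip in N (None keeps the last).
- ctrl.dwell(seconds).
- ctrl.inverse_kinematics(position, orientation): joint angles nearest the present ones, or None.
- ctrl.capture(name): name is "scene" or "top"; returns the picture (400x640x3 uint8, blue, green, red); there is no depth.
- ctrl.camera_params(name): a dict with "vfov" (degrees; the focal length in pixels is half the picture's height over the tangent of half this angle, whatever the lens; pixels are square), "cx", "cy" (the principal point, pixels), "k1" (the pictures are not rectified: a ray, as slopes to the right and down, at radius r is drawn at 1 + k1 r^2 times it, then the intrinsics apply), "world_from_camera" (4x4, takes a point from camera to world coordinates). Camera axes: x right, y up, looking along -z (the intrinsics and any distortion apply to the point x, -y, -z); pixel columns grow to the right and rows downward; lengths in m; the calibration is good to about 2 mm. A picture is of the moment at which its call begins. camera_params takes no time and is no camera call.
A pose or a line that the arm cannot do raises ctrl.IKError and nothing moves.
- ctrl.finish_job(): hands the job in, once; it reports no verdict.
Readings, each from a call of its own:
- ctrl.current_time(): time.
- ctrl.current_joints(): joint angles.
- ctrl.current_qd(): joint speeds.
- ctrl.current_joint_efforts(): joint torques, N m.
- ctrl.current_position(): TCP position.
- ctrl.current_ee_rot(): TCP orientation.
- ctrl.current_wrist_force(): force on the tool from outside, world axes, zero at the start.
- ctrl.current_wrist_torque(): the same for the moment, N m.
- ctrl.current_width(): finger opening in m.
Only numpy, scipy, OpenCV 4.12 (cv2) and the standard library are available. Lean on these libraries where they do the work, as an engineer would, in place of code of your own. Each camera call takes 0.05 s, during which the arm holds its last target. There are 200 camera calls.

### The job

Put the parts of the red amber necklace into the wooden presentation tray, in any order: the large, medium and small red beads each in the square pocket of its size (blue, cream and green felt), standing on end, and the brass clasp lying flat in the oblong black pocket. Every part must rest on the felt of its own pocket, within the pocket's walls. The honey-yellow bead and the steel clasp belong to another piece: leave them where they are.

Things in the scene. Friction and masses are not known exactly. Their poses are not given: they have to be found in the camera images.
- bead_large: The large cherry-red glossy amber bead, barrel-shaped, standing on one flat end on the dark table: 42 mm across at the middle, 42 mm tall, flat ends 26 mm across, upright sides over the middle third of its height. About 45 g. Origin at the centre of its underside, z up. Loose.
- bead_medium: The medium cherry-red glossy amber bead, barrel-shaped, standing on one flat end on the dark table: 32 mm across at the middle, 34 mm tall, flat ends 22 mm across, upright sides over the middle third of its height. About 26 g. Origin at the centre of its underside, z up. Loose.
- bead_small: The small cherry-red glossy amber bead, barrel-shaped, standing on one flat end on the dark table: 22 mm across at the middle, 28 mm tall, flat ends 16 mm across, upright sides over the middle third of its height. About 14 g. Origin at the centre of its underside, z up. Loose.
- clasp_brass: The brass box clasp, a rounded block 42 x 18 x 16 mm (length x width x height) of yellow brass, lying flat on the table with a small black dot on top. About 35 g. Origin at the centre of its underside, x along its length, z up. Loose. Belongs to the necklace.
- pocket_large: Large pocket: square, blue felt floor, inner size 60 x 60 mm, light-wood wall 4 mm thick. Origin at the centre of its underside, 5 mm above the table; felt 3 mm and wall tops 8 mm above it. Fixed. The four pockets sit in random order, two by two, centres 85 mm apart, square to a fixed tray (190 mm square, rim 12 mm above the table); all share its yaw.
- pocket_medium: Medium pocket: square, cream white felt floor, inner size 48 x 48 mm, light-wood wall 4 mm thick. Origin at the centre of its underside, 5 mm above the table; felt 3 mm and wall tops 8 mm above it. Fixed. The four pockets sit in random order, two by two, centres 85 mm apart, square to a fixed tray (190 mm square, rim 12 mm above the table); all share its yaw.
- pocket_small: Small pocket: square, green felt floor, inner size 38 x 38 mm, light-wood wall 4 mm thick. Origin at the centre of its underside, 5 mm above the table; felt 3 mm and wall tops 8 mm above it. Fixed. The four pockets sit in random order, two by two, centres 85 mm apart, square to a fixed tray (190 mm square, rim 12 mm above the table); all share its yaw.
- pocket_clasp: Oblong pocket: for the clasp, black felt floor, inner size 60 (along x) x 34 (along y) mm, light-wood wall 4 mm thick. Origin at the centre of its underside, 5 mm above the table; felt 3 mm and wall tops 8 mm above it. Fixed. The four pockets sit in random order, two by two, centres 85 mm apart, square to a fixed tray (190 mm square, rim 12 mm above the table); all share its yaw.
- bead_honey: Look-alike, to be left alone: honey-yellow amber bead of the same shape as the medium red one, 32 mm across, 34 mm tall, standing on end. Origin at the centre of its underside. Loose.
- clasp_steel: Look-alike, to be left alone: the steel box clasp, a rounded block 42 x 18 x 16 mm (length x width x height) of silver-coloured steel, lying flat on the table with a small black dot on top. About 35 g. Origin at the centre of its underside, x along its length, z up. Loose. 
Mind the look-alikes: they are no part of the job. Leave any pink or purple look-alike of the bead_small alone.

How it is judged:
By the outcome, as a careful person would: the job done as asked, in the order asked, and still so for the second after the job is handed in, with the robot touching nothing.
It also fails if it takes over 112 s, if anything falls off the work surface, if the arm or the gripper's body presses on something with over 40 N, if the wrist force passes 120 N, or if a joint passes its speed limit or range.

## Working session

There is one attempt and no reset: what is moved stays moved. The work goes in short steps, each a Python script; the robot and the scene stay as the last script left them, time stands still between calls to the robot, and variables do not carry over. Pictures are saved under pics/ and viewed, about 12 in all and at most 16, crops included, and the job is handed in when it is done.

```bash
mkdir -p pics; python3 - <<'E'
from bench import ctrl
import cv2
for n in("scene","top"):
    cv2.imwrite(f"pics/{n}0.png",ctrl.capture(n)); print(n,ctrl.camera_params(n))
print(ctrl.current_time(),ctrl.current_ee_rot(),ctrl.current_width())
E
```

```text
scene {'vfov': 52.882036000701085, 'cx': 322.32981153832833, 'cy': 198.561565964032, 'k1': 0.01909621613718485, 'world_from_camera': array([[-0.43750767, -0.76869673,  0.46657516,  0.92917427],
       [ 0.89921208, -0.37275701,  0.22906296,  0.14938623],
       [-0.00216079,  0.51976682,  0.85430544,  0.70267471],
       [ 0.        ,  0.        ,  0.        ,  1.        ]])}
top {'vfov': 47.20753518902866, 'cx': 316.87575415762905, 'cy': 196.76734401142963, 'k1': -0.1084354329086674, 'world_from_camera': array([[-0.04478784,  0.97851092, -0.20127202,  0.32258128],
       [-0.99899421, -0.04343602,  0.0111301 , -0.0281971 ],
       [ 0.00214847,  0.20156808,  0.97947215,  1.16314641],
       [ 0.        ,  0.        ,  0.        ,  1.        ]])}
0.1 [[ 9.26888873e-01  3.75335440e-01 -5.70054706e-04]
 [ 3.75335873e-01 -9.26887776e-01  1.42591909e-03]
 [ 6.82123229e-06 -1.53563052e-03 -9.99998821e-01]] 0.08534668905653474
```

View pics/top0.png

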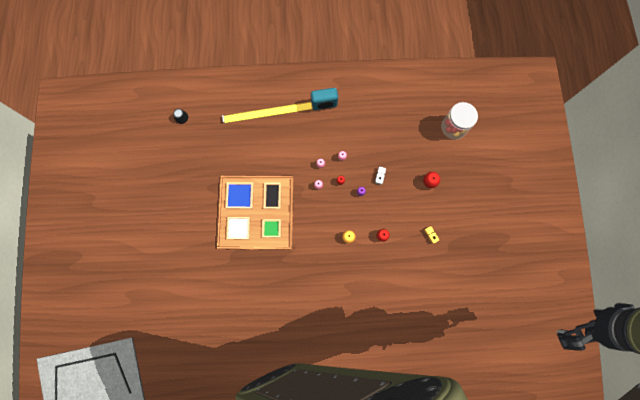

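View pics/scene0.png

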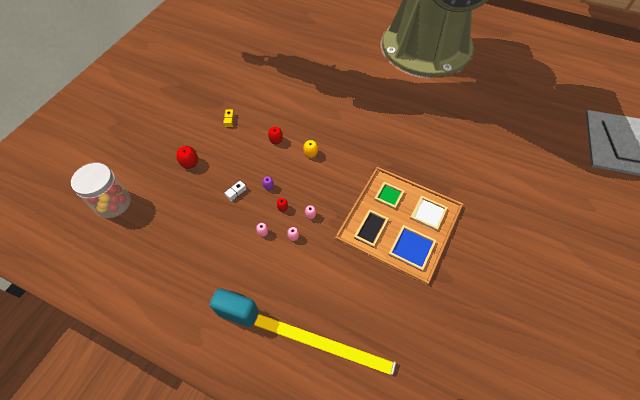

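Top view: the tray is at (218–293, 176–249), with blue (239,195), black (272,195), cream (238,229) and green (271,228). Red beads are at (432,180) large, (383,235) medium and (341,180) small. The brass clasp is at (431,235), the steel one at (381,175) and the honey bead at (349,237). Pink beads are at (320,163), (342,155) and (318,184), purple at (361,191). The scene view agrees, with the small red bead at (282,204). I'll localise everything and confirm with an enlarged crop.

```bash
cat > h.py <<'E'
from bench import ctrl
import cv2, numpy as np
# HSV ranges
COL={'red':[((0,170,60),(6,255,255)),((174,170,60),(180,255,255))],'yel':[((20,150,110),(34,255,255))],
'blue':[((105,150,80),(125,255,255))],'green':[((50,120,60),(75,255,255))],'white':[((0,0,190),(180,60,255))],
'black':[((0,0,0),(180,140,45))],'pink':[((150,40,120),(176,165,255))],'purple':[((126,90,60),(149,255,255))]}
def ray(cam,px,z):
    p=ctrl.camera_params(cam);f=200/np.tan(np.radians(p['vfov']/2));T=p['world_from_camera']
    K=np.array([[f,0,p['cx']],[0,f,p['cy']],[0,0,1]])
    u=cv2.undistortPoints(np.float64(px).reshape(-1,1,2),K,np.array([p['k1'],0,0,0,0.]))[:,0]
    d=np.c_[u[:,0],-u[:,1],-np.ones(len(u))]@T[:3,:3].T;o=T[:3,3]
    return (o+d*((z-o[2])/d[:,2])[:,None])[:,:2]
def blobs(img,c,amin=20,amax=1500):
    hsv=cv2.cvtColor(img,cv2.COLOR_BGR2HSV)
    m=sum(cv2.inRange(hsv,np.array(a),np.array(b)) for a,b in COL[c])
    m=cv2.morphologyEx(m,cv2.MORPH_CLOSE,np.ones((3,3)))
    n,l,s,ce=cv2.connectedComponentsWithStats(m)
    out=[]
    for i in range(1,n):
        if amin<=s[i,4]<=amax:
            cs,_=cv2.findContours((l==i).astype(np.uint8),cv2.RETR_EXTERNAL,cv2.CHAIN_APPROX_NONE)
            h=cv2.convexHull(max(cs,key=len)); M=cv2.moments(h)
            if M['m00']: out.append((np.array([M['m10'],M['m01']])/M['m00'],s[i,4],h[:,0]))
    return out
E
python3 - <<'E'
from h import *
for n in("scene","top"):
    im=cv2.imread(f"pics/{n}0.png")
    for c in COL:
        for ce,a,h in blobs(im,c):
            z={'red':.016,'yel':.012,'pink':.014,'purple':.014}.get(c,.0105)
            w=ray(n,ce,z)[0]
            if .2<w[0]<.9 and abs(w[1])<.4:
                r=cv2.minAreaRect((ray(n,h,z)*1000).astype(np.float32))
                print(n,c,ce.round(1),a,(w*1000).round(1),np.round(r[1],0),round(r[2],1))
a=cv2.imread("pics/scene0.png")[90:260,140:340];b=cv2.imread("pics/top0.png")[140:260,300:450]
a=cv2.resize(a,(400,340),interpolation=2);b=cv2.resize(b,(400,320),interpolation=2)
cv2.imwrite("pics/crop1.png",np.hstack([a[:320],b]))
E
```

```text
scene red [275. 135.] 202 [ 452.1 -200.7] [48. 30.] 36.2
scene red [186.7 156.9] 386 [ 586.7 -340.2] [62. 42.] 61.7
scene red [282.  204.5] 127 [ 601.4 -100.7] [30. 20.] 28.6
scene yel [228.  117.8] 145 [ 451.8 -324.4] [53. 20.] 32.5
scene yel [309.2 144.7] 99 [ 440.5 -121.9] [23. 29.] 78.1
scene blue [412.4 247.1] 854 [573.2 162.3] [58. 56.] 87.1
scene green [388.9 194.5] 258 [483.7  80.9] [36. 34.] 87.7
scene white [234.5 188.5] 141 [ 607.9 -208.4] [18. 42.] 73.0
scene white [428.9 212.7] 488 [488.9 166.8] [47. 45.] 87.0
scene white [310.  208.5] 25 [582.7 -48.2] [11. 12.] 25.9
scene white [260.8 226.1] 29 [ 659. -116.] [12. 14.] 77.1
scene white [292.1 230.2] 39 [640.6 -57.4] [13. 12.] 28.0
scene white [392.7 368. ] 23 [787.  203.6] [17.  3.] 8.7
scene black [364.1 225.3] 41 [570.4  63.1] [ 5. 55.] 89.4
scene pink [310.  211.9] 118 [591.2 -43.6] [27. 20.] 26.5
scene pink [262.  229.2] 124 [ 665.3 -109.2] [29. 19.] 30.8
scene pink [292.9 233.4] 125 [647.4 -51.7] [28. 19.] 27.8
scene purple [267.5 183. ] 109 [ 568.5 -152.9] [30. 18.] 30.3
top red [431.5 179.3] 225 [ 591.3 -340.8] [4
[... 490 characters left out ...]
325.1] [17. 18.] 25.4
top white [342.4 154. ] 27 [ 671.1 -113.5] [13. 11.] 87.5
top white [320.4 161.6] 30 [652.7 -54.6] [13. 14.] 87.4
top white [380.5 174.7] 120 [ 610.7 -209.4] [19. 43.] 73.7
top white [318.4 182.7] 28 [596.3 -46.9] [13. 13.] 87.5
top white [234.5 205.7] 44 [545.5 171.3] [58. 10.] 77.4
top white [237.5 228.2] 406 [486.9 164.1] [49. 52.] 89.1
top black [325.3 105. ] 87 [810.8 -75.2] [17. 44.] 7.7
top black [181.6 117.9] 82 [792.9 313.9] [25. 32.] 36.8
top pink [341.9 155.1] 59 [ 667.1 -111.8] [19. 23.] 43.4
top pink [320.3 162.7] 58 [648.7 -54.1] [18. 22.] 87.4
top pink [318.2 184. ] 58 [592.1 -46.1] [20. 20.] 43.3
top purple [360.7 190.8] 57 [ 569.3 -154.6] [18. 21.] 86.4
```

View pics/crop1.png

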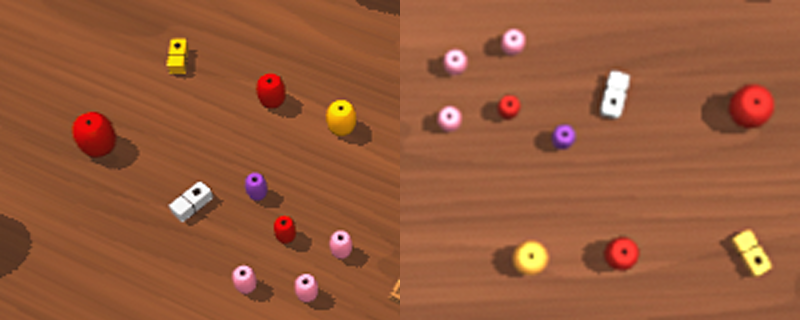

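The crop confirms the identities: three red beads at top pixels (432,180), (341,180) and (383,235), and a yellow brass clasp at (432,235) versus the white/silver steel one at (381,175). I'll fit the clasp yaw with both cameras, then place it first.

```bash
cat >> h.py <<'E'
def R(t):
    t=np.radians(t);c,s=np.cos(t),np.sin(t)
    return np.array([[-s,c,0],[c,s,0],[0,0,-1.]])
def best(p,t):
    c=[]
    for k in(t,t+180):
        q=ctrl.inverse_kinematics(p,R(k))
        if q is not None and abs(q[5])<175: c.append((np.abs(np.array(q)-ctrl.current_joints()).max(),k))
    return min(c)[1]
def pick(x,y,t,z,f=40):
    t=best([x,y,.14],t); ctrl.reach([x,y,.14],R(t)); ctrl.servo_line([x,y,z],velocity=.12)
    ctrl.close(f); w=ctrl.current_width(); ctrl.servo_line([x,y,.14],velocity=.15)
    print('pick',round(w*1e3,1),round(ctrl.current_width()*1e3,1),ctrl.current_time())
def place(x,y,t,z):
    t=best([x,y,.14],t); ctrl.reach([x,y,.14],R(t)); ctrl.dwell(.2); f0=np.array(ctrl.current_wrist_force())
    ctrl.servo_line([x,y,z],velocity=.1); ctrl.dwell(.2); print('dF',(np.array(ctrl.current_wrist_force())-f0).round(1),'w',ctrl.current_width())
    ctrl.gripper_open(); ctrl.servo_line([x,y,.14],velocity=.15); print('placed',ctrl.current_time())
E
python3 - <<'E'
from h import *
from scipy.optimize import minimize
ms={}
for n,c in(("scene",(228,118)),("top",(432,235))):
    hsv=cv2.cvtColor(cv2.imread(f"pics/{n}0.png"),cv2.COLOR_BGR2HSV)
    m=cv2.inRange(hsv,(18,120,60),(36,255,255)); k=np.zeros_like(m); k[c[1]-18:c[1]+18,c[0]-18:c[0]+18]=1; m=m*k
    m=cv2.morphologyEx(m,cv2.MORPH_CLOSE,np.ones((3,3))); ms[n]=m>0
def proj(n,P):
    p=ctrl.camera_params(n);f=200/np.tan(np.radians(p['vfov']/2));T=np.linalg.inv(p['world_from_camera'])
    q=P@T[:3,:3].T+T[:3,3]; s=np.c_[q[:,0],-q[:,1]]/-q[:,2:]; s*=1+p['k1']*(s**2).sum(1)[:,None]
    return s*f+[p['cx'],p['cy']]
B=np.array([[a,b,c] for a in(-21,21) for b in(-9,9) for c in(0,16)])/1000
def cost(v,cams):
    t=np.radians(v[2]);M=np.array([[np.cos(t),-np.sin(t),0],[np.sin(t),np.cos(t),0],[0,0,1]])
    e=0
    for n in cams:
        h=cv2.convexHull(proj(n,B@M.T+[v[0]/1e3,v[1]/1e3,0]).astype(np.float32))
        i=np.zeros((400,640),np.uint8); cv2.fillConvexPoly(i,np.round(h*16).astype(np.int32),1,cv2.LINE_8,4)
        e+=1-(ms[n]&(i>0)).sum()/(ms[n]|(i>0)).sum()
    return e
for cams in(["scene"],["top"],["scene","top"]):
    r=min((minimize(cost,[447,-328,a],(cams,),method='Nelder-Mead',options=dict(initial_simplex=[[447,-328,a],[455,-328,a],[447,-320,a],[447,-328,a+12]])) for a in(0,20,30,40,60,150)),key=lambda r:r.fun)
    print(cams,r.x.round(1),round(r.fun,2))
# beads at own mid heights; tray grid
for n in("scene","top"):
    im=cv2.imread(f"pics/{n}0.png")
    for ce,a,_ in blobs(im,'red'): print(n,a,[(z,(ray(n,ce,z)[0]*1e3).round(1)) for z in(.014,.017,.021)])
E
```

```text
['scene'] [ 446.3 -327.7   30.7] 0.16
['top'] [ 450.1 -330.7  208.3] 0.19
['scene', 'top'] [ 447.5 -328.4   29.5] 0.38
scene 202 [(0.014, array([ 450.7, -201.8])), (0.017, array([ 452.7, -200.2])), (0.021, array([ 455.5, -198.2]))]
scene 386 [(0.014, array([ 585.7, -341.6])), (0.017, array([ 587.2, -339.5])), (0.021, array([ 589.2, -336.6]))]
scene 127 [(0.014, array([ 600.4, -101.4])), (0.017, array([ 601.9, -100.3])), (0.021, array([603.8, -98.9]))]
top 225 [(0.014, array([ 591.8, -341.3])), (0.017, array([ 591.1, -340.5])), (0.021, array([ 590.1, -339.4]))]
top 61 [(0.014, array([ 600.6, -103.9])), (0.017, array([ 599.9, -103.7])), (0.021, array([ 598.9, -103.5]))]
top 131 [(0.014, array([ 453.4, -203.3])), (0.017, array([ 453.1, -202.8])), (0.021, array([ 452.6, -202.2]))]
```

```bash
python3 - <<'E'
from h import *
pick(.448,-.329,119.5,.028)
place(.5687,.0759,87.2,.037)
t=ctrl.capture("top");s=ctrl.capture("scene")
a=cv2.resize(t[160:260,200:300],(400,400),interpolation=2);b=cv2.resize(s[140:290,320:470],(400,400),interpolation=2)
cv2.imwrite("pics/c2.png",np.hstack([a,b]))
E
```

```text
pick 16.5 16.7 3.9833
dF [-0.5  0.3 -1.6] w 0.017036555217480633
placed 8.6667
```

View pics/c2.png

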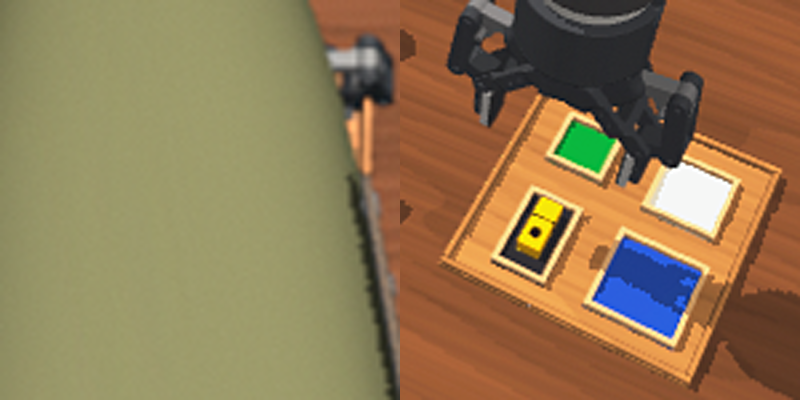

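The brass clasp lies flat inside the black pocket (crop pixel (540,232), walls clear all round). Next are the beads, with a grasp check after each lift.

```bash
python3 - <<'E'
from h import *
for x,y,t,z,px,py,wm in((.5897,-.338,90,.031,.5729,.1608,38),(.4529,-.2015,0,.029,.488,.165,28),(.6005,-.1026,136,.029,.4838,.0801,18)):
    pick(x,y,t,z)
    if ctrl.current_width()*1e3<wm-3: print('LOST');break
    place(px,py,42.2,z+.009)
ctrl.move_j([-67.953,17.962,-2.699,69.339,0,90])
t=ctrl.capture("top");s=ctrl.capture("scene")
cv2.imwrite("pics/t3.png",t);cv2.imwrite("pics/s3.png",s)
a=cv2.resize(t[160:260,205:305],(400,400),interpolation=2);b=cv2.resize(s[140:290,320:470],(400,400),interpolation=2)
cv2.imwrite("pics/c3.png",np.hstack([a,b]));print(ctrl.current_time())
E
```

```text
pick 40.5 40.1 12.7167
dF [-0.3  0.5 -0.4] w 0.04066974195863114
placed 17.4167
pick 30.3 30.0 21.3583
dF [-0.7 -0.6 -0.6] w 0.0300451786812098
placed 25.7167
pick 19.7 19.5 29.4167
dF [-0.8 -0.9  0.4] w 0.01962726243657489
placed 33.55
36.7583
```

View pics/c3.png

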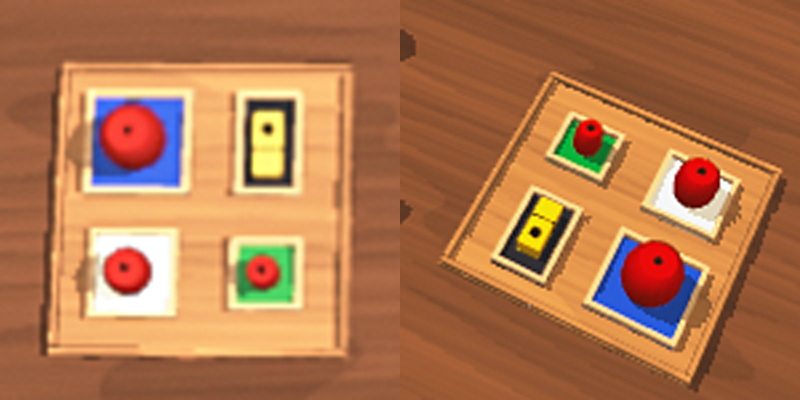

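View pics/s3.png

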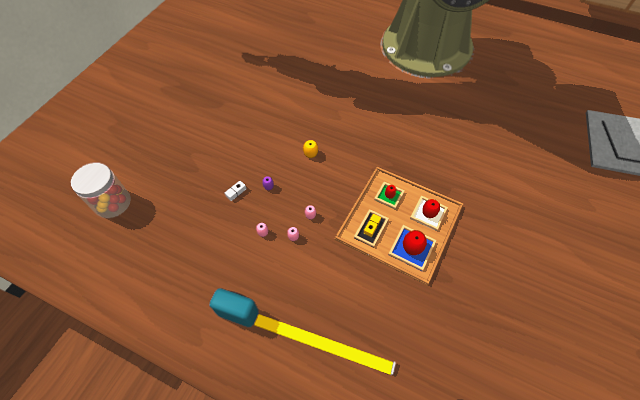

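All four parts look seated and upright in their own pockets: blue (132,138), cream (127,271), green (262,271), black (267,143) in the crop. The look-alikes are in place. I'll check the bead offsets by number before handing in.

```bash
python3 - <<'E'
from h import *
P={'L':(572.9,160.8,.029),'M':(488,165,.025),'S':(483.8,80.1,.022)}
for n in("scene","top"):
    im=cv2.imread(f"pics/{n}3.png".replace("scene3","s3").replace("top3","t3"))
    for ce,a,_ in blobs(im,'red'):
        for k,(x,y,z) in P.items():
            w=ray(n,ce,z)[0]*1e3
            if np.hypot(*(w-[x,y]))<30: print(n,k,(w-[x,y]).round(1))
    o=cv2.imread(f"pics/{n}0.png")
    for c in('pink','purple','white','yel'):
        A=[b[0] for b in blobs(o,c)];B=[b[0] for b in blobs(im,c)]
        print(c,[round(min(np.hypot(*(x-y)) for y in B),1) for x in A])
E
```

```text
scene S [-1.2  1.1]
scene M [-1.3  1.6]
scene L [-0.8  1.2]
pink [np.float64(0.1), np.float64(0.0), np.float64(0.0)]
purple [np.float64(0.1)]
white [np.float64(0.0), np.float64(0.5), np.float64(0.0), np.float64(0.1), np.float64(0.0), np.float64(0.0), np.float64(0.2), np.float64(0.0)]
yel [np.float64(85.5), np.float64(0.0)]
top L [-0.7 -1.1]
top M [-0.7 -0.1]
top S [-0.7 -0.7]
pink [np.float64(0.0), np.float64(0.0), np.float64(0.0)]
purple [np.float64(0.0)]
white [np.float64(0.0), np.float64(0.0), np.float64(0.0), np.float64(0.0), np.float64(0.0), np.float64(0.0), np.float64(1.0), np.float64(0.3), np.float64(0.4), np.float64(0.9), np.float64(0.0)]
yel [np.float64(0.1), np.float64(0.0), np.float64(0.0), np.float64(84.3)]
```

```bash
python3 -c "
from bench import ctrl
ctrl.finish_job();print(ctrl.current_time())"
```

```text
the job is handed in; nothing more can be done
the job is handed in; nothing more can be done
```

All four necklace parts are in the tray, and the job is handed in. The arm finished at about 37 s of the 112 s allowed. The brass clasp lies flat in the black pocket. The large, medium and small red beads stand on end in the blue, cream and green pockets.

- **Beads:** each measured within about 2 mm of its pocket centre in both cameras. The closest wall clearance allowed was about 8 mm.
- **Clasp:** I checked its final position only by eye. Both views show it flat, clear of the walls on every side.
- **Look-alikes:** the honey bead, the steel clasp and the pink and purple beads moved by 0.2 px or less, which is measurement noise.
- **Forces:** the wrist force changed by less than 2 N as each part was lowered. I did not record it during the other moves.
- **Disagreement:** the two cameras differ by about 2 to 3 mm in y, which is roughly the stated calibration error. I averaged them.

No check failed.

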